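Pack the last bottle and close the gift case

ROBOT

A 6-joint arm with a two-finger parallel gripper is mounted at the origin on the work surface. World frame = base frame: x ahead of the robot, y to its left, z up, the work surface at z = 0. Lengths are in m, angles in rad, forces in N, time in s.
With the tool pointing down it reaches from about 0.275 to 0.875 m from the base axis. Payload 12.5 kg.
Tool frame: the origin (TCP) lies on the mounting face of the last link; the fingertips stand 173 mm ahead of it and the grasp point (between the pads) lies 155 mm ahead of it; z points along the fingers, y is the line along which they close (so a half turn about z gives the same grasp; the last joint's range is limited). The gripper opens to 85 mm and grips with 20 to 120 N. Pads are 22 mm wide; open, the fingers measure 114 mm over their backs; the gripper's body (76 mm by 85 mm) begins 54 mm behind the grasp point. The pads swing forward as they close: fully open they stand 13 mm farther back than shut.
Start: joints at [1.257, 0.351, 1.652, -0, 1.139, -0.085], TCP at [0.125, 0.536, 0.405] pointing down, gripper open.
Joint ranges: [-2.75, 2.75], [-0.79, 2.1], [0.01, 2.65], [-1.57, 4.71], [0.07, 3.14], [-2.87, 2.87]. Speed limits (rad/s): [2.22, 2.22, 2.79, 3.14, 3.14, 3.14].

INTERFACE

Orientations are given as a rotation vector (axis times angle).
In Python, from station import r gives the robot as it stands.
- The arm moves only by the tool jog_arm, called after "Request:" as name(argument=value, ...) on one line, values as JSON. Schema: {"type":"object","properties":{"motion":{"type":"array","items":{"type":"number"},"minItems":5,"maxItems":25},"force":{"type":"number"},"only":{"type":"string"},"quiet":{"type":"boolean"},"lines":{"type":"string"}},"required":["motion"],"additionalProperties":false}. motion is one flat list of numbers that holds 1 to 5 rows one after another, with no inner brackets; each row has 5 numbers: the finger opening in m, then dx, dy, dz in m, then a turn about the tool's z in rad; each row shifts and turns the commanded pose from where the row before left it, along the tool's axes as they then stand; what a row does not reach is not made up. A row lasts 1/12 s, in which the tool goes at most 0.0417 m and 0.125 rad, less where a joint would pass 70% of its speed; a pose out of reach is approached as far as the arm can. The fingers move at their own pace and stop on an object; force is the grip in N (left out, the last holds). Time passes only in rows, so rows that do not move let the fingers close. The tool returns the time, the measured TCP pose, the force, the opening and the grip force at its end. only (a regular expression) keeps the lines of the reply that match it, lines (a string "A,B") keeps lines A to B, and quiet returns only ok. Input that does not fit is refused with a message, and nothing moves.
- r.state(): the state, without advancing time (a new reading comes with each control period).
- r.camera(name): name is "side" or "top"; returns the picture (400x640x3 uint8, blue, green, red); there is no depth.
- r.camera_model(name): a dict with "intrinsics" (3x3 intrinsics, pixels), "dist_coeffs" ([k1, k2, p1, p2, k3] as OpenCV has them; the pictures are not rectified), "camera_from_world" (4x4, takes a point from world to camera coordinates). Camera axes: x right, y down, z forward; pixel columns grow to the right and rows downward; lengths in m; the calibration is good to about 2 mm. A picture is of the moment at which its call begins. camera_model takes no time and is no camera call.
- r.finish_job(): hands the job in; it is judged then, once.
The state is a dict: "clock": time; "q": joint angles; "joint_vel": joint speeds; "tau": joint torques, N m; "tcp_pos": TCP position; "eef_rot": TCP orientation; "ft_force": force on the tool from outside, world axes, zero at the start; "ft_torque": the same for the moment, N m; "finger_gap": finger opening in m; "grasp_force": force on a finger pad.
Only numpy, scipy, OpenCV 4.12 (cv2) and the standard library are available. Lean on these libraries where they do the work, as an engineer would, in place of code of your own. Each camera call takes 0.05 s, during which the arm holds its last target. There are 200 camera calls.

TASK

Finish this gift case: lay the bottle from the white cradle gently into the empty recess, with its cap towards the lid's hinge like the two bottles already packed, then lower the hinged lid gently, without slamming it, until it is fully shut. Leave the two packed bottles in place and do not disturb the standing bottles or the stack of sleeves.

Things in the scene. Friction and masses are not known exactly. Their poses are not given: they have to be found in the camera images.
- case: Fixed orange gift case. Base 137 (x) x 254 (y) mm, rim 30 mm high, walls 6 mm, inner floor 6 mm above the bench. Origin: centre of underside; -x is the front (robot side), hinge along the +x rim. Three recesses at y = -72, 0, +72 mm, each a channel 36 mm wide, 125 mm long along x, between flat ribs 7 mm above the inner floor; a bottle lies on the floor. Which recess is empty varies.
- lid (a joint): Lid angle: 0 = fully shut, grows as it opens; starts at 1.65 to 1.85 rad (a little past upright), stop at 1.9. The lid is an inverted tray, 137 x 254 mm, 27 mm high, about 0.22 kg. A stiff friction hinge keeps it at any angle; 1 to 3.5 N at its front edge moves it. Shut, it sits on the base rim, its flat outer face 57.5 mm above the bench.
- lid_hinge (a point): Middle of the hinge line, on the rear (+x) rim of the base, 30.5 mm above the bench; axis along the case's y. A lid point that is a in front of and h above the hinge when shut is, at lid angle t, a*cos(t) - h*sin(t) in front of and a*sin(t) + h*cos(t) above it. The lid's outer face is at h = 27 mm, a = 0 to 137 mm.
- lid_tab (a point): Centre of the projecting part of the brass pull tab in the middle of the lid's front edge: 40 mm wide along y, 8 mm thick, standing 25 mm beyond the edge (a = 137 to 162 mm, h = 19 to 27 mm, flush with the outer face). With the lid open it points up.
- recess: The bare dark floor of the empty recess; origin at the centre of its floor, axes as the case's (x towards the hinge). A bottle lying in it has its axis 20 mm above this point and along x, its cap towards +x.
- bottle: The bottle to pack: dark brown glass bottle with a tan and orange label, body 40 mm diameter and 80 mm long, brass cap 24 mm diameter and 30 mm long, 110 mm overall, about 120 g. Lies level in the cradle. Origin at mid length on its axis, x along the axis towards the cap (body from x = -55 to +25 mm, cap from +25 to +55 mm); centre of mass about x = -10 mm. Its roll about x is of no matter.
- bottle_cap (a point): Centre of the end face of that bottle's cap, 55 mm from the bottle's origin.
- cradle: Fixed white plastic cradle holding the bottle at the start, 125 (along the bottle) x 66 mm, floor 6 mm above the bench, two 15 mm wide ribs rising 7 mm above that floor beside the bottle; the bottle's axis is 26 mm above the bench.
- packed_a: A packed bottle, same kind and axes as the one to pack, lying in its recess with the cap towards the hinge.
- packed_b: The other packed bottle, likewise.
- stand_a: Bystander: same kind of bottle standing upright on the bench, 110 mm tall; origin at the centre of its underside.
- stand_b: Bystander: another standing bottle, likewise.
- sleeves: Bystander: stack of flat cardboard sleeves, 100 x 70 x 25 mm; origin at the centre of its underside.

How it is judged:
By the outcome, as a careful person would: the job done as asked, in the order asked, and still so for the second after the job is handed in, with the robot touching nothing.
It also fails if it takes over 51 s, if anything falls off the work surface, if the arm or the gripper's body presses on something with over 40 N, if the wrist force passes 120 N, or if a joint passes its speed limit or range.

## Working session

There is one attempt and no reset: what is moved stays moved. The work goes in short steps, Python scripts to look and compute and a tool call to move; the robot and the scene stay as the last step left them, time stands still between calls to the robot, and variables do not carry over. Pictures are saved under pics/ and viewed, at most 10 in all, crops included, and the job is handed in when it is done.

```bash
ls; mkdir -p pics
```

Run:
```python
from station import r
import cv2,numpy as np
for n in("top","side"):
    cv2.imwrite(f"pics/{n}0.png",r.camera(n)); m=r.camera_model(n); print(n,np.round(m["camera_from_world"],3).tolist(),np.round(m["intrinsics"],1).tolist(),m["dist_coeffs"])
s=r.state();print(s["clock"],s["tcp_pos"],s["eef_rot"],s["finger_gap"])
```

```text
pics
station.py
top [[-0.027, -1.0, -0.003, -0.018], [-0.992, 0.028, -0.12, 0.523], [0.12, -0.0, -0.993, 1.047], [0.0, 0.0, 0.0, 1.0]] [[366.0, 0.0, 319.3], [0.0, 366.0, 200.5], [0.0, 0.0, 1.0]] [0.00595793 0.         0.         0.         0.        ]
side [[-0.927, -0.375, -0.019, 0.474], [-0.269, 0.699, -0.662, 0.187], [0.261, -0.609, -0.749, 0.895], [0.0, 0.0, 0.0, 1.0]] [[407.4, 0.0, 313.3], [0.0, 407.4, 201.7], [0.0, 0.0, 1.0]] [-0.06285552  0.          0.          0.          0.        ]
0.1 [0.12469374 0.5355611  0.40424408] [-3.58673189e-01 -3.12082508e+00  1.46203532e-03] 0.08534662047537239
```

View pics/top0.png

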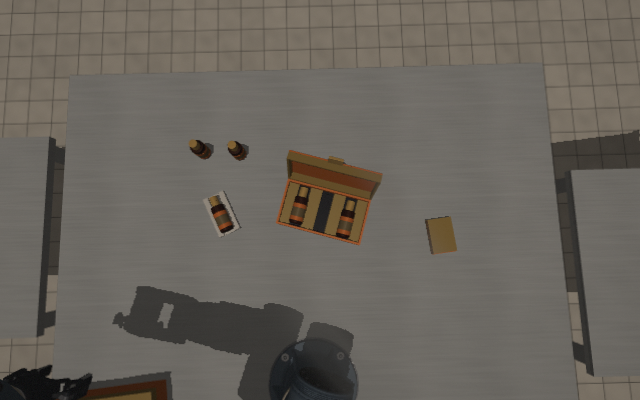

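View pics/side0.png

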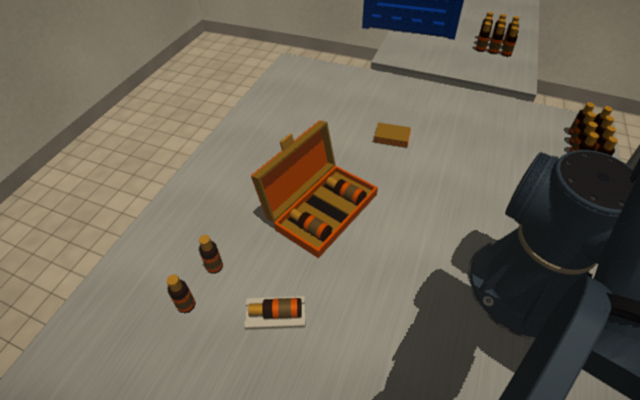

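The top view shows the cradle at about (221,214) with its cap towards (213,200). The case is at about (325,212) with the middle recess empty, and the lid tab is at about (336,160). The next step is crops and masks for precise positions.

Create h.py:
```python
import cv2,numpy as np
from station import r
def ray(n,px):
    m=r.camera_model(n);K=np.array(m["intrinsics"]);D=np.array(m["dist_coeffs"]);T=np.array(m["camera_from_world"])
    u=cv2.undistortPoints(np.array(px,float).reshape(-1,1,2),K,D).reshape(-1,2)
    d=np.c_[u,np.ones(len(u))]@T[:3,:3]; return -T[:3,:3].T@T[:3,3],d
def onz(n,px,z):
    c,d=ray(n,px); return c+d*((z-c[2])/d[:,2])[:,None]
def proj(n,P):
    m=r.camera_model(n);T=np.array(m["camera_from_world"])
    return cv2.projectPoints(np.array(P,float).reshape(-1,1,3),cv2.Rodrigues(T[:3,:3])[0],T[:3,3],np.array(m["intrinsics"]),np.array(m["dist_coeffs"]))[0].reshape(-1,2)
```

Run:
```python
from h import *
t=cv2.imread("pics/top0.png");s=cv2.imread("pics/side0.png")
a=cv2.resize(t[145:250,190:390],None,fx=4,fy=4,interpolation=cv2.INTER_NEAREST)[:, :800]
cv2.imwrite("pics/tc.png",a)
b=cv2.resize(s[110:335,235:385],None,fx=2.6,fy=2.6,interpolation=cv2.INTER_NEAREST)
cv2.imwrite("pics/sc.png",b)
# cradle white
for n,im,(x0,y0,x1,y1) in(("top",t,(195,180,250,245)),("side",s,(235,285,315,340))):
    c=im[y0:y1,x0:x1].astype(int); hsv=cv2.cvtColor(im,cv2.COLOR_BGR2HSV)[y0:y1,x0:x1]
    bg=np.median(c.reshape(-1,3),0);print(n,"bg",bg)
    w=(c.min(2)>bg.max()+40).astype(np.uint8)
    R=cv2.minAreaRect(cv2.findNonZero(w)); R=((R[0][0]+x0,R[0][1]+y0),R[1],R[2])
    P=onz(n,cv2.boxPoints(R),.010);print("cradle",R,np.round(P.mean(0),4),[round(float(np.linalg.norm(P[i]-P[i-1])),4) for i in range(4)],[round(float(np.arctan2(*(P[i]-P[i-1])[1::-1])),3) for i in range(4)])
    d=((hsv[...,1]>110)|(hsv[...,2]<50)).astype(np.uint8)
    k,l,st,ce=cv2.connectedComponentsWithStats(d);i=1+np.argmax(st[1:,4])
    R=cv2.minAreaRect(cv2.findNonZero((l==i).astype(np.uint8)));R=((R[0][0]+x0,R[0][1]+y0),R[1],R[2])
    print("bottle",R,np.round(onz(n,[R[0]],.03),4),st[i])
```

```text
top bg [103. 108. 112.]Traceback (most recent call last):
  File "<stdin>", line 12, in <module>
cv2.error: OpenCV(4.12.0) /io/opencv/modules/imgproc/src/convhull.cpp:143: error: (-215:Assertion failed) total >= 0 && (depth == CV_32F || depth == CV_32S) in function 'convexHull'
```

View pics/tc.png

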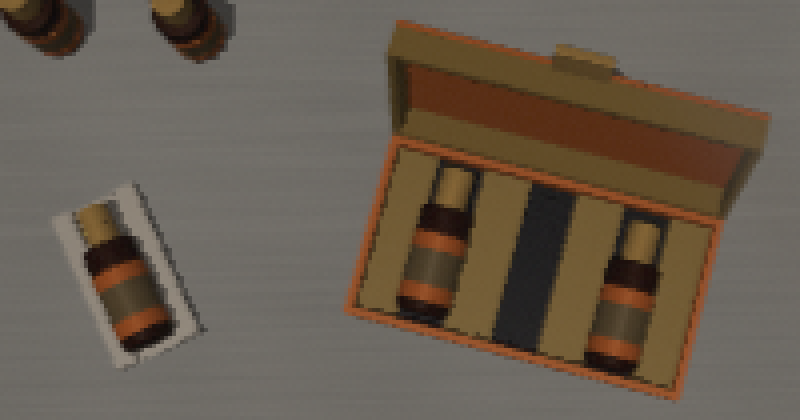

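View pics/sc.png

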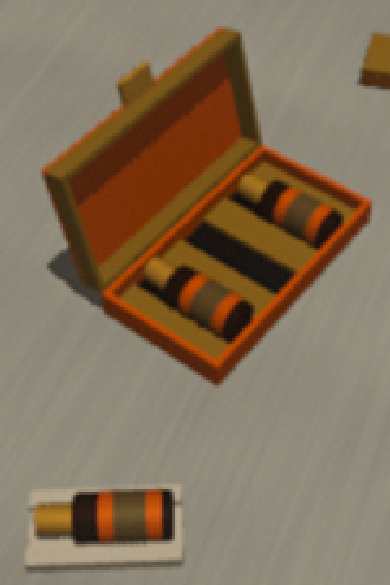

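The top crop shows the rim corners at about (345,313), (680,398), (722,222) and (397,138), the dark recess floor centred at about (533,268), and the bottle and cradle at about (128,275). I'll measure these with masks.

Create meas.py:
```python
from h import *
t=cv2.imread("pics/top0.png");s=cv2.imread("pics/side0.png")
def big(m,x0,y0):
    k,l,st,ce=cv2.connectedComponentsWithStats(m.astype(np.uint8));i=1+np.argmax(st[1:,4])
    p=cv2.findNonZero((l==i).astype(np.uint8)).reshape(-1,2)+[x0,y0];return p.astype(np.float32)
def rep(name,n,p,z):
    P=onz(n,p,z)[:,:2].astype(np.float32);R=cv2.minAreaRect(P*1000);b=cv2.boxPoints(R);e=np.array([b[1]-b[0],b[2]-b[1]]);L=np.linalg.norm(e,axis=1);d=e[L.argmax()]
    print(name,n,"n",len(p),"rectc",np.round(R[0],1),"size",np.round(sorted(L),1),"yaw",round(float(np.arctan2(d[1],d[0])),3),"centroid",np.round(P.mean(0)*1000,1))
for n,im,cb,rb in(("top",t,(200,186,245,242),(308,185,340,237)),("side",s,(240,290,312,335),(300,188,355,228))):
    for nm,(x0,y0,x1,y1) in(("c",cb),("r",rb)):
        g=im[y0:y1,x0:x1];h=cv2.cvtColor(g,cv2.COLOR_BGR2HSV)
        if nm=="c":
            bg=np.median(im[y0-5:y1+5,x0-10:x0,2]);sat=h[...,1]>85
            w=big((h[...,2]>bg+18)|sat|(h[...,2]<50),x0,y0);rep("cradle",n,w,.009)
            b=big(sat|(h[...,2]<50),x0,y0);rep("bottle",n,b,.030)
            cap=big((h[...,0]>14)&(h[...,0]<28)&(h[...,1]>110)&(h[...,2]>70),x0,y0);rep("cap",n,cap,.030)
        else: rep("recess",n,big(h[...,2]<48,x0,y0),.006)
rim=np.array([[345,313],[680,398],[722,222],[397,138]])/4+[190,145]
P=onz("top",rim,.030);print("rim top",np.round(P*1000,1).tolist(),"c",np.round(P.mean(0)*1000,1))
rs=np.array([[217,376],[371,208],[262,150],[104,297]])/2.6+[235,110]
P=onz("side",rs,.030);print("rim side",np.round(P*1000,1).tolist(),np.round(P.mean(0)*1000,1))
```

```bash
python3 meas.py
```

```text
cradle top n 797 rectc [493.7 264.5] size [ 65.9 125.9] yaw 0.42 centroid [491.9 264.9]
bottle top n 461 rectc [492.6 262.3] size [ 40.8 112.3] yaw 0.427 centroid [488.1 260. ]
cap top n 67 rectc [530.1 279.7] size [22.2 26.9] yaw 0.447 centroid [530.1 279.2]
recess top n 444 rectc [491.9 -41.7] size [ 32.9 122.8] yaw -0.287 centroid [491.5 -41.8]
cradle side n 1483 rectc [494.5 260.9] size [ 65.6 125.6] yaw 0.42 centroid [494.1 261.8]
bottle side n 924 rectc [492.3 264.8] size [ 45.9 109. ] yaw 0.427 centroid [487.6 263.3]
cap side n 173 rectc [473.3 253.7] size [22.7 35.6] yaw -1.133 centroid [474.2 253.7]
recess side n 381 rectc [495.3 -48.2] size [ 30.  110.3] yaw -0.279 centroid [494.7 -47.8]
rim top [[458.4, 95.7, 30.0], [390.0, -146.9, 30.0], [517.8, -183.1, 30.0], [587.3, 55.4, 30.0]] c [488.4 -44.7  30. ]
rim side [[455.0, 107.9, 30.0], [385.4, -134.5, 30.0], [515.4, -174.0, 30.0], [585.5, 64.1, 30.0]] [485.3 -34.1  30. ]
```

The views agree. The bottle is at about (0.493, 0.263) with yaw 0.422, the recess at about (0.491, -0.0435) with yaw -0.282. I'll turn the tool while descending.

Create todo.py:
```python
import sys
from h import *
from scipy.spatial.transform import Rotation as Ro
x,y,z,yaw=map(float,sys.argv[1:5]) # TCP target, wanted yaw of tool y
s=r.state();R=Ro.from_rotvec(s["eef_rot"]).as_matrix()
d=R.T@(np.array([x,y,z])-s["tcp_pos"]);a=np.arctan2(R[1,1],R[0,1]);w=(yaw-a+np.pi)%(2*np.pi)-np.pi
print("clk",round(s["clock"],2),"tool d",np.round(d,4),"turn",round(-w,4),"tilt",np.round(R[:,2],3),"ft",np.round(s["ft_force"],1))
```

```text
(no output)
```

Request:
jog_arm(motion=[0.065,0,0,0.02,-0.1085,0.065,0,0,0.03,-0.1085,0.065,0,0,0.03,-0.1085,0.065,0,0,0.03,-0.1085,0.065,0,0,0.02,-0.1085], force=40)

```text
clock: 0.52
tcp_pos: [0.1245, 0.5349, 0.2719]
eef_rot: [0.499, -3.1, 0.004]
ft_force: [0.2, 0.3, 0.3]
finger_gap: 0.0649
grasp_force: 0.0
```

Request:
jog_arm(motion=[0.065,0,0,0.01,-0.1085,0.065,0,0,0,0])

```text
clock: 0.68
tcp_pos: [0.1245, 0.5349, 0.2621]
eef_rot: [0.665, -3.068, 0.006]
ft_force: [0.0, 1.5, -0.6]
finger_gap: 0.0653
grasp_force: 0.0
```

```bash
python3 todo.py .4839 .2589 .26 1.993
```

```text
clk 0.68 tool d [-0.2128 -0.4001  0.0028] turn 0.0049 tilt [-0.001 -0.004 -1.   ] ft [ 0.   1.5 -0.6]
```

Request:
jog_arm(motion=[0.065,-0.009,-0.017,0,0.005,0.065,-0.0176,-0.033,0,0,0.065,-0.0176,-0.033,0,0,0.065,-0.0176,-0.033,0,0,0.065,-0.0176,-0.033,0,0], quiet=true)

```text
ok
```

Request:
jog_arm(motion=[0.065,-0.0176,-0.033,0,0,0.065,-0.0176,-0.033,0,0,0.065,-0.0176,-0.033,0,0,0.065,-0.0176,-0.033,0,0,0.065,-0.0176,-0.033,0,0], quiet=true)

```text
ok
```

Request:
jog_arm(motion=[0.065,-0.0176,-0.033,0,0,0.065,-0.0176,-0.033,0,0,0.065,-0.0102,-0.020,0,0,0.065,0,0,0,0,0.065,0,0,0,0])

```text
clock: 1.93
tcp_pos: [0.4821, 0.2556, 0.2653]
eef_rot: [-0.642, 3.074, 0.0]
ft_force: [-1.0, -0.3, 0.6]
finger_gap: 0.0649
grasp_force: 0.0
```

```bash
python3 todo.py .4839 .2589 .188 1.993
```

```text
clk 1.93 tool d [-0.0029  0.0023  0.0773] turn -0.0102 tilt [ 0.001  0.    -1.   ] ft [-1.  -0.3  0.6]
```

Request:
jog_arm(motion=[0.065,-0.002,0.002,0.02,-0.008,0.065,0,0,0.025,0,0.065,0,0,0.02,0,0.065,0,0,0.009,0,0.065,0,0,0,0])

```text
clock: 2.35
tcp_pos: [0.4814, 0.2594, 0.1894]
eef_rot: [0.662, -3.068, 0.001]
ft_force: [0.1, -1.1, -0.1]
finger_gap: 0.0651
grasp_force: 0.0
```

```bash
python3 todo.py .4839 .2589 .188 1.993
```

Run:
```python
from h import *
a=r.camera("top")[160:260,170:290];b=r.camera("side")[200:340,210:350]
cv2.imwrite("pics/g.png",np.hstack([cv2.resize(a,(480,400)),cv2.resize(b,(320,320)) if 0 else cv2.resize(b,(400,400))])[:, :800])
```

```text
clk 2.35 tool d [-0.0021 -0.0015  0.0014] turn 0.0026 tilt [-0.003 -0.001 -1.   ] ft [ 0.1 -1.1 -0.1]
```

View pics/g.png

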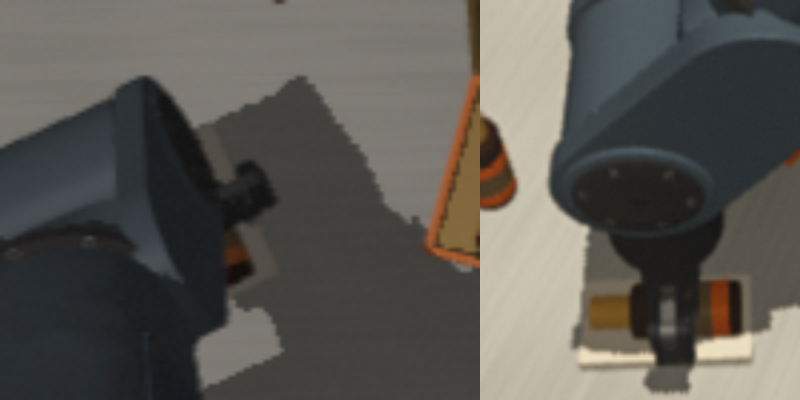

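The side half of the picture shows the near finger at about (670,320), across the bottle's body and behind the cap, as planned. I'll close the gripper.

Request:
jog_arm(motion=[0.05,-0.002,-0.001,0.001,0,0.03,0,0,0,0,0.03,0,0,0,0,0.03,0,0,0,0,0.03,0,0,0,0], force=35)

```text
clock: 2.87
tcp_pos: [0.4851, 0.259, 0.191]
eef_rot: [-0.662, 3.069, 0.001]
ft_force: [-1.0, 1.4, 5.7]
finger_gap: 0.0389
grasp_force: 34.5
```

Request:
jog_arm(motion=[0.03,0,0,0,0,0.03,0,0,-0.004,0,0.03,0,0,-0.008,0,0.03,0,0,-0.01,0,0.03,0,0,0,0])

```text
clock: 3.28
tcp_pos: [0.4852, 0.2591, 0.214]
eef_rot: [-0.662, 3.068, 0.001]
ft_force: [0.9, 1.0, -0.8]
finger_gap: 0.0389
grasp_force: 35.5
```

```bash
python3 todo.py .4839 .2589 .188 1.993
```

```text
clk 3.28 tool d [0.0013 0.0004 0.026 ] turn 0.003 tilt [ 0.003  0.001 -1.   ] ft [ 0.9  1.  -0.8]
```

Request:
jog_arm(motion=[0.03,0,0,-0.015,0,0.03,0,0,-0.02,0,0.03,0,0,-0.025,0,0.03,0,0,-0.02,0,0.03,0,0,-0.01,0])

```text
clock: 3.7
tcp_pos: [0.485, 0.259, 0.3044]
eef_rot: [-0.662, 3.068, 0.001]
ft_force: [-0.8, 0.4, -0.3]
finger_gap: 0.0386
grasp_force: 35.5
```

Request:
jog_arm(motion=[0.03,0,0,0,0])

```text
clock: 3.78
tcp_pos: [0.485, 0.259, 0.3038]
eef_rot: [-0.662, 3.067, 0.001]
ft_force: [0.1, 0.4, -2.0]
finger_gap: 0.0388
grasp_force: 35.5
```

Run:
```python
from h import *
im=r.camera("side");cv2.imwrite("pics/lift_full.png",im)
cv2.imwrite("pics/lift.png",cv2.resize(im[180:330,200:350],(600,600)))
```

```bash
python3 todo.py .4839 .2589 .3 1.993
```

```text
clk 3.83 tool d [0.0007 0.0004 0.0022] turn 0.003 tilt [ 0.001  0.001 -1.   ] ft [-0.1 -0.1 -2.1]
```

View pics/lift.png

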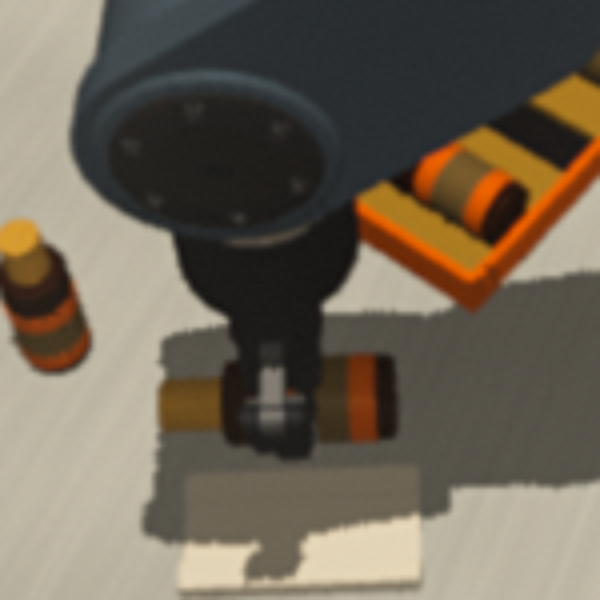

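The bottle is lifted level and square. Its cap end is at about (160,405) and its base at about (397,397) in the crop. Next I work out where it sits along the grip.

Run:
```python
from h import *
t=r.state()["tcp_pos"];d=np.array([np.cos(.421),np.sin(.421),0])
S=np.linspace(-.08,.08,161);P=t*[1,1,0]+[0,0,.139]+S[:,None]*d
p=(proj("side",P)-[200,180])*4
for u in(162,223,395):i=np.abs(p[:,0]-u).argmin();print(u,S[i],p[i])
```

```bash
sed -n 1,3p todo.py >/dev/null
```

Run:
```python
import numpy as np
for k in(-.010,-.006,-.002):
  print(k,np.array([.491,-.0435])+k*np.array([np.cos(-.282),np.sin(-.282)]))
```

```text
162 0.06200000000000001 [162.09720694 403.36516148]
223 0.033 [223.90562216 401.02279622]
395 -0.047 [394.73100735 394.25615279]
-0.01 [ 0.48139499 -0.04071723]
-0.006 [ 0.485237   -0.04183034]
-0.002 [ 0.489079   -0.04294345]
```

Request:
jog_arm(motion=[0.03,0,0,0,0.05,0.03,0,0,0,0.11,0.03,0,0,0,0.11,0.03,0,0,0,0.11,0.03,0,0,0,0.11], quiet=true)

```text
ok
```

Request:
jog_arm(motion=[0.03,0,0,0,0.11,0.03,0,0,0,0.1,0.03,0,0,0,0,0.03,0,0,0,0])

```text
clock: 4.58
tcp_pos: [0.4844, 0.2587, 0.3005]
eef_rot: [-0.425, -3.111, 0.002]
ft_force: [0.7, 0.2, -0.9]
finger_gap: 0.0386
grasp_force: 35.5
```

```bash
python3 todo.py .4838 -.0414 .26 1.289
```

```text
clk 4.58 tool d [-0.08   -0.2892  0.0407] turn 0.0101 tilt [-0.002 -0.001 -1.   ] ft [ 0.7  0.2 -0.9]
```

Request:
jog_arm(motion=[0.03,-0.004,-0.0145,0,0.01,0.03,-0.008,-0.0289,0,0,0.03,-0.008,-0.0289,0,0,0.03,-0.008,-0.0289,0,0,0.03,-0.008,-0.0289,0,0], quiet=true)

```text
ok
```

Request:
jog_arm(motion=[0.03,-0.008,-0.0289,0,0,0.03,-0.008,-0.0289,0,0,0.03,-0.008,-0.0289,0,0,0.03,-0.008,-0.0289,0,0,0.03,-0.008,-0.0289,0,0], quiet=true)

```text
ok
```

Request:
jog_arm(motion=[0.03,-0.004,-0.0145,0,0,0.03,0,0,0.02,0,0.03,0,0,0.02,0,0.03,0,0,0,0,0.03,0,0,0,0])

```text
clock: 5.83
tcp_pos: [0.4801, -0.0411, 0.261]
eef_rot: [-0.442, -3.108, -0.0]
ft_force: [0.3, -0.9, -1.1]
finger_gap: 0.0387
grasp_force: 35.7
```

```bash
python3 todo.py .4838 -.0414 .191 1.289
```

Run:
```python
from h import *
im=r.camera("side");cv2.imwrite("pics/ov.png",cv2.resize(im[110:260,240:390],(600,600)))
```

```text
clk 5.83 tool d [-0.0038  0.0007  0.07  ] turn -0.0008 tilt [-0.002  0.    -1.   ] ft [ 0.3 -0.9 -1.1]
```

View pics/ov.png

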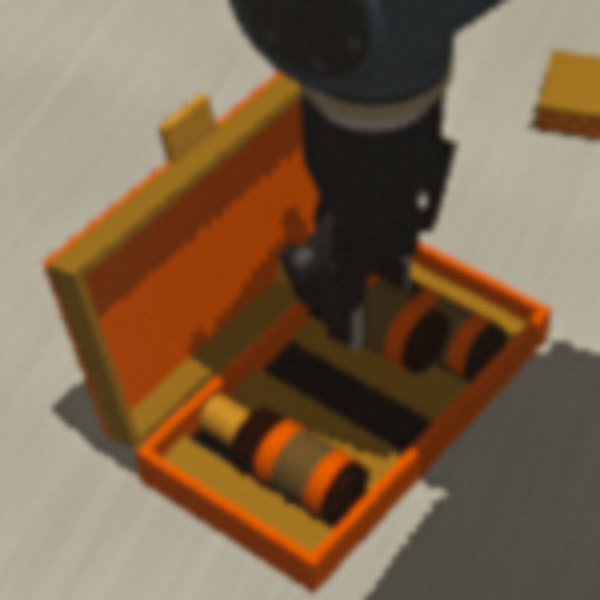

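The held bottle is parallel to its recess. The empty recess is midway between the two packed bottles, so I'll use their orange bands to check its lateral position. The frames taken at the start are enough for that.

Run:
```python
from h import *
e=np.array([np.sin(.282),np.cos(.282)]) # case y axis
f=np.array([np.cos(.282),-np.sin(.282)])
def band(n,im,x0,y0,x1,y1,z=.040):
    h=cv2.cvtColor(im[y0:y1,x0:x1],cv2.COLOR_BGR2HSV);m=(h[...,1]>165)&(h[...,2]>95)&(h[...,0]<14)
    p=np.argwhere(m)[:,::-1]+[x0,y0];P=onz(n,p.astype(float),z)[:,:2]*1000;return len(p),P.mean(0)
t=cv2.imread("pics/top0.png");s=cv2.imread("pics/side0.png")
for n,im,A,B in(("top",t,(291,200,308,224),(337,212,355,237)),("side",s,(302,210,328,236),(339,180,366,200))):
    a,b=band(n,im,*A),band(n,im,*B);m=(a[1]+b[1])/2;print(n,a,b,"mid",m,"sep",np.linalg.norm(a[1]-b[1]),"along",(m-[491,-43.5])@f,"lat off from (491,-43.5):",(m-[491,-43.5])@e)
# cradle bottle, same method, for the height bias
for n,im,A in(("top",t,(205,190,242,240)),("side",s,(245,290,306,330))):
    g=band(n,im,*A);print("mine",n,g, "lat from (493,263):",(g[1]-[493,263])@[-np.sin(.422),np.cos(.422)])
```

```text
top (93, array([490.91667541,  32.18385775])) (104, array([ 446.66446708, -104.4088673 ])) mid [468.79057124 -36.11250477] sep 143.5821384323647 along -23.38794573281386 lat off from (491,-43.5): 0.9153173438332843
side (160, array([492.6755151 ,  37.84770065])) (155, array([ 445.6547625 , -102.69334648])) mid [469.1651388  -32.42282291] sep 148.1983033099502 along -24.054927651447993 lat off from (491,-43.5): 4.563493355418903
mine top (90, array([473.39825848, 254.27062799])) lat from (493,263): 0.06503713965481926
mine side (246, array([470.29884428, 259.85881793])) lat from (493,263): 6.432460169614457
```

Lateral position confirmed to about 1 mm, so I descend.

Request:
jog_arm(motion=[0.03,-0.003,0,0.01,0,0.03,0,0,0.02,0,0.03,0,0,0.015,0,0.03,0,0,0.01,0,0.03,0,0,0.004,0])

```text
clock: 6.3
tcp_pos: [0.4832, -0.0418, 0.2016]
eef_rot: [-0.444, -3.109, -0.0]
ft_force: [-0.7, 0.0, -1.7]
finger_gap: 0.0387
grasp_force: 35.7
```

Request:
jog_arm(motion=[0.03,0,0,0.002,0,0.03,0,0,0.001,0,0.03,0,0,0,0,0.03,0,0,0,0])

```text
clock: 6.63
tcp_pos: [0.4835, -0.042, 0.2003]
eef_rot: [0.446, 3.109, -0.0]
ft_force: [0.2, -1.2, -1.3]
finger_gap: 0.0388
grasp_force: 35.7
```

```bash
python3 todo.py .4838 -.0414 .191 1.289
```

```text
clk 6.63 tool d [-0.0001  0.0007  0.0093] turn -0.0029 tilt [ 0.001 -0.    -1.   ] ft [ 0.2 -1.2 -1.3]
```

Request:
jog_arm(motion=[0.03,0,0.0005,0.002,0,0.03,0,0,0.002,0,0.03,0,0,0.001,0,0.03,0,0,0.001,0,0.03,0,0,0,0])

```text
clock: 7.05
tcp_pos: [0.4833, -0.0415, 0.1935]
eef_rot: [-0.446, -3.109, -0.0]
ft_force: [-0.6, 1.3, -0.0]
finger_gap: 0.0388
grasp_force: 35.7
```

Request:
jog_arm(motion=[0.03,0,0,0.001,0,0.03,0,0,0.001,0,0.03,0,0,0,0,0.03,0,0,0,0])

```text
clock: 7.38
tcp_pos: [0.4834, -0.0415, 0.1916]
eef_rot: [-0.446, -3.11, 0.0]
ft_force: [-0.7, 0.8, -1.3]
finger_gap: 0.0387
grasp_force: 35.7
```

```bash
python3 todo.py .4838 -.0414 .191 1.289
```

```text
clk 7.38 tool d [-0.0004  0.0002  0.0006] turn -0.003 tilt [-0.  0. -1.] ft [-0.7  0.8 -1.3]
```

Request:
jog_arm(motion=[0.03,0,0,0.0005,0,0.03,0,0,0.0005,0,0.03,0,0,0,0,0.03,0,0,0,0])

```text
clock: 7.72
tcp_pos: [0.4834, -0.0415, 0.191]
eef_rot: [0.446, 3.11, -0.0]
ft_force: [-2.0, 0.1, 4.5]
finger_gap: 0.0388
grasp_force: 36.4
```

Request:
jog_arm(motion=[0.03,0,0,0.0005,0,0.03,0,0,0.0005,0,0.03,0,0,0,0,0.03,0,0,0,0])

```text
clock: 8.05
tcp_pos: [0.4835, -0.0415, 0.1909]
eef_rot: [0.446, 3.109, -0.0]
ft_force: [-6.4, 1.6, 21.1]
finger_gap: 0.0385
grasp_force: 38.1
```

Request:
jog_arm(motion=[0.03,0,0,-0.001,0,0.03,0,0,0,0,0.042,0,0,0,0,0.046,0,0,0,0,0.055,0,0,0,0], force=20)

```text
clock: 8.47
tcp_pos: [0.4834, -0.0415, 0.1905]
eef_rot: [-0.446, -3.11, 0.0]
ft_force: [-0.4, -0.0, 1.3]
finger_gap: 0.0544
grasp_force: 0.0
```

Request:
jog_arm(motion=[0.055,0,0,0,0,0.055,0,0,0,0,0.055,0,0,-0.01,0,0.055,0,0,-0.02,0,0.055,0,0,-0.03,0])

```text
clock: 8.88
tcp_pos: [0.4828, -0.0414, 0.2504]
eef_rot: [-0.445, -3.106, -0.0]
ft_force: [-0.1, -0.3, -0.4]
finger_gap: 0.0552
grasp_force: 0.0
```

Request:
jog_arm(motion=[0.055,0,0,-0.04,0,0.055,0,0,-0.04,0,0.055,0,0,-0.04,0,0.055,0,0,-0.03,0,0.055,0,0,-0.01,0])

```text
clock: 9.3
tcp_pos: [0.4834, -0.0415, 0.4161]
eef_rot: [0.445, 3.103, -0.0]
ft_force: [0.8, 0.6, 0.8]
finger_gap: 0.0551
grasp_force: 0.0
```

```bash
python3 todo.py .4 -.1 .3 1.289
```

```text
clk 9.3 tool d [ 0.0645 -0.0797  0.1156] turn -0.003 tilt [ 0.007 -0.001 -1.   ] ft [0.8 0.6 0.8]
```

Run:
```python
from h import *
f=np.array([np.cos(.282),-np.sin(.282),0]);H=np.array([.491,-.0435,.0305])+.0685*f
def P(a,h,t): return H-f*(a*np.cos(t)-h*np.sin(t))+np.array([0,0,a*np.sin(t)+h*np.cos(t)])
tp=np.array([(556+617)/2,(44+57)/2])/4+[190,145]-.4; sd=np.array([(150+120)/2,(62+82)/2])/2.6+[235,110]-.3
print("H",H,"obs",tp,sd)
for t in np.arange(1.6,1.91,.05):print(round(t,2),np.round(proj("top",P(.162,.027,t)),1),np.round(proj("side",P(.162,.023,t)),1),"tabcorner",np.round(P(.162,.027,t),4))
b=P(.162,.027,1.75)+f*(.011+.035);print("behind xy",b)
```

```bash
python3 todo.py .655 -.092 .416 1.289
```

```text
H [ 0.55679431 -0.06256199  0.0305    ] obs [336.225 157.225] [286.62307692 137.39230769]
1.6 [[333.9 166.8]] [[294.6 139. ]] tabcorner [ 0.5873 -0.0714  0.1916]
1.65 [[334.6 164. ]] [[292.  138.2]] tabcorner [ 0.595  -0.0736  0.1899]
1.7 [[335.4 161.2]] [[289.5 137.6]] tabcorner [ 0.6026 -0.0758  0.1877]
1.75 [[336.1 158.6]] [[287.  137.1]] tabcorner [ 0.61   -0.078   0.1851]
1.8 [[336.8 156. ]] [[284.6 136.7]] tabcorner [ 0.6174 -0.0801  0.1821]
1.85 [[337.4 153.6]] [[282.4 136.5]] tabcorner [ 0.6246 -0.0822  0.1788]
1.9 [[338.1 151.3]] [[280.1 136.5]] tabcorner [ 0.6316 -0.0842  0.1751]
behind xy [ 0.65423085 -0.0907914   0.18509308]
clk 9.3 tool d [-0.1788 -0.0003  0.0014] turn -0.003 tilt [ 0.007 -0.001 -1.   ] ft [0.8 0.6 0.8]
```

Request:
jog_arm(motion=[0.03,-0.02,0,0,-0.003,0,-0.035,0,0,0,0,-0.04,0,0,0,0,-0.04,0,0,0,0,-0.03,0,0,0], quiet=true)

```text
ok
```

Request:
jog_arm(motion=[0,-0.014,0,0,0,0,0,0,0,0,0,0,0,0,0])

```text
clock: 9.97
tcp_pos: [0.6552, -0.0913, 0.4099]
eef_rot: [-0.441, -3.109, -0.0]
ft_force: [-0.5, 0.8, 0.4]
finger_gap: -0.0001
grasp_force: 0.0
```

```bash
python3 todo.py .655 -.092 .335 1.289
```

Run:
```python
from h import *
im=r.camera("side");cv2.imwrite("pics/in.png",cv2.resize(im[100:260,230:390],(600,600)))
```

```text
clk 9.97 tool d [-0.0001 -0.0007  0.0749] turn -0.0001 tilt [-0.002  0.    -1.   ] ft [-0.5  0.8  0.4]
```

View pics/in.png

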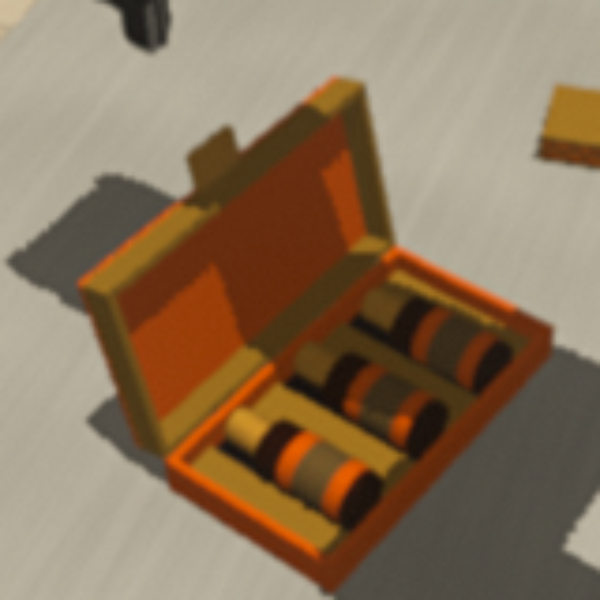

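The new bottle lies in the middle recess, level, with its cap towards the hinge like its neighbours. The arm is behind the lid, with the tab at about (215,160) in the picture. I'll work out the push arc.

Request:
jog_arm(motion=[0,0,0.0005,0.02,0,0,0,0,0.03,0,0,0,0,0.015,0,0,0,0,0.0015,0,0,0,0,0,0])

```text
clock: 10.43
tcp_pos: [0.6548, -0.0905, 0.3443]
eef_rot: [-0.441, -3.109, -0.0]
ft_force: [0.2, -0.2, 0.1]
finger_gap: 0.0001
grasp_force: 0.0
```

```bash
cat > lid.py <<'E'
from h import *
f=np.array([np.cos(.282),-np.sin(.282),0]);H=np.array([.491,-.0435,.0305])+.0685*f
p=r.state()["tcp_pos"]-H;print("front mm",-1000*p@f-0,"tipZ",1000*(p[2]-.173), "lat",1000*p@[f[1]*-1,f[0],0])
E
python3 lid.py
```

Run:
```python
import numpy as np
t=np.r_[np.pi/2:0:-.08,0];F=140*np.cos(t)-27*np.sin(t)-11;Z=140*np.sin(t)+27*np.cos(t)
for i in range(len(t)):print(round(t[i],2),"F %.1f Z %.1f"%(F[i],Z[i]),"" if i==0 else "dx %.1f dz %.1f"%(F[i]-F[i-1],Z[i-1]-Z[i]))
```

```text
front mm -101.92438369749962 tipZ 140.7761611980138 lat 0.41989606029425736
1.57 F -38.0 Z 140.0 
1.49 F -26.7 Z 141.7 dx 11.3 dz -1.7
1.41 F -15.4 Z 142.5 dx 11.4 dz -0.8
1.33 F -3.9 Z 142.4 dx 11.4 dz 0.1
1.25 F 7.4 Z 141.4 dx 11.4 dz 1.0
1.17 F 18.6 Z 139.5 dx 11.2 dz 1.9
1.09 F 29.7 Z 136.6 dx 11.1 dz 2.8
1.01 F 40.5 Z 133.0 dx 10.8 dz 3.7
0.93 F 51.0 Z 128.4 dx 10.5 dz 4.5
0.85 F 61.0 Z 123.1 dx 10.1 dz 5.4
0.77 F 70.6 Z 116.9 dx 9.6 dz 6.1
0.69 F 79.7 Z 110.0 dx 9.1 dz 6.9
0.61 F 88.2 Z 102.4 dx 8.5 dz 7.6
0.53 F 96.1 Z 94.2 dx 7.9 dz 8.3
0.45 F 103.3 Z 85.3 dx 7.2 dz 8.9
0.37 F 109.7 Z 75.9 dx 6.5 dz 9.4
0.29 F 115.4 Z 66.0 dx 5.7 dz 9.9
0.21 F 120.3 Z 55.7 dx 4.9 dz 10.3
0.13 F 124.3 Z 45.0 dx 4.0 dz 10.7
0.05 F 127.4 Z 34.1 dx 3.2 dz 11.0
0.0 F 129.0 Z 27.0 dx 1.6 dz 7.1
```

Request:
jog_arm(motion=[0,0.01,0,0.0005,0,0,0.01,0,0,0,0,0.006,0,0,0,0,0.005,0,0,0,0,0.005,0,0,0])

```text
clock: 10.85
tcp_pos: [0.6209, -0.0808, 0.3453]
eef_rot: [0.441, 3.107, -0.0]
ft_force: [2.5, -1.9, 2.3]
finger_gap: 0.0
grasp_force: 1.5
```

Request:
jog_arm(motion=[0,0.005,0,0,0,0,0.005,0,0,0,0,0.006,0,0,0,0,0.006,0,0,0,0,0.006,0,0,0])

```text
clock: 11.27
tcp_pos: [0.5934, -0.0729, 0.3437]
eef_rot: [-0.441, -3.11, -0.0]
ft_force: [2.3, -0.2, 1.7]
finger_gap: -0.0002
grasp_force: 1.1
```

```bash
python3 lid.py
```

```text
front mm -38.021613379309024 tipZ 140.15665165113904 lat 0.2917365675865092
```

Contact forces are about 2 N and the lid is near upright. I continue along the arc.

Request:
jog_arm(motion=[0,0.0056,0,-0.0009,0,0,0.0056,0,-0.0008,0,0,0.0057,0,-0.0004,0,0,0.0057,0,-0.0004,0,0,0.0057,0,0,0])

```text
clock: 11.68
tcp_pos: [0.5662, -0.065, 0.3462]
eef_rot: [-0.441, -3.11, -0.0]
ft_force: [3.0, 0.3, 0.0]
finger_gap: -0.0002
grasp_force: 0.9
```

Request:
jog_arm(motion=[0,0.0057,0,0.0001,0,0,0.0057,0,0.0005,0,0,0.0057,0,0.0005,0,0,0.0056,0,0.0009,0,0,0.0056,0,0.001,0])

```text
clock: 12.1
tcp_pos: [0.5391, -0.0571, 0.3432]
eef_rot: [0.441, 3.11, 0.0]
ft_force: [1.3, 0.4, 1.2]
finger_gap: 0.0002
grasp_force: 0.9
```

```bash
python3 lid.py
```

```text
front mm 18.548125510412046 tipZ 139.70762442527158 lat 0.3137810119679024
```

Request:
jog_arm(motion=[0,0.0056,0,0.0014,0,0,0.0055,0,0.0014,0,0,0.0054,0,0.0018,0,0,0.0054,0,0.0019,0,0,0.0053,0,0.0022,0])

```text
clock: 12.52
tcp_pos: [0.5129, -0.0496, 0.3343]
eef_rot: [-0.441, -3.11, 0.0]
ft_force: [0.7, 0.3, 1.4]
finger_gap: -0.0001
grasp_force: 0.9
```

Request:
jog_arm(motion=[0,0.0052,0,0.0023,0,0,0.0051,0,0.0027,0,0,0.005,0,0.0027,0,0,0.0048,0,0.003,0,0,0.0048,0,0.0031,0])

```text
clock: 12.93
tcp_pos: [0.489, -0.0427, 0.3204]
eef_rot: [-0.441, -3.11, 0.0]
ft_force: [0.7, -0.6, 0.6]
finger_gap: 0.0002
grasp_force: 0.7
```

```bash
python3 lid.py
```

```text
front mm 70.60957233071478 tipZ 116.8522580184081 lat 0.2510629221145952
```

Request:
jog_arm(motion=[0,0.0046,0,0.0034,0,0,0.0045,0,0.0035,0,0,0.0043,0,0.0038,0,0,0.0042,0,0.0038,0,0,0.004,0,0.0041,0])

```text
clock: 13.35
tcp_pos: [0.4684, -0.0367, 0.3017]
eef_rot: [-0.441, -3.11, 0.0]
ft_force: [-0.2, 0.0, 0.6]
finger_gap: -0.0001
grasp_force: 0.7
```

Request:
jog_arm(motion=[0,0.0039,0,0.0042,0,0,0.0037,0,0.0044,0,0,0.0035,0,0.0045,0,0,0.0033,0,0.0047,0,0,0.0032,0,0.0047,0])

```text
clock: 13.77
tcp_pos: [0.4516, -0.0318, 0.2791]
eef_rot: [0.441, 3.11, -0.0]
ft_force: [-0.8, 0.1, 0.7]
finger_gap: 0.0
grasp_force: 0.5
```

```bash
python3 lid.py
```

```text
front mm 109.61789874665278 tipZ 75.61753049954287 lat 0.24941265295743995
```

Request:
jog_arm(motion=[0,0.0029,0,0.0049,0,0,0.0028,0,0.005,0,0,0.0025,0,0.0051,0,0,0.0024,0,0.0052,0,0,0.0021,0,0.0053,0])

```text
clock: 14.18
tcp_pos: [0.4395, -0.0283, 0.2536]
eef_rot: [-0.441, -3.11, 0.0]
ft_force: [0.6, -0.1, 0.6]
finger_gap: 0.0001
grasp_force: 0.5
```

Request:
jog_arm(motion=[0,0.0019,0,0.0054,0,0,0.001,0,0.003,0,0,0.001,0,0.003,0,0,0.0005,0,0.002,0,0,0.0005,0,0.002,0])

```text
clock: 14.6
tcp_pos: [0.435, -0.027, 0.2385]
eef_rot: [-0.441, -3.11, 0.0]
ft_force: [-0.5, 0.0, 1.2]
finger_gap: 0.0001
grasp_force: 0.4
```

```bash
python3 lid.py
```

```text
front mm 126.89491491968404 tipZ 35.015325263329984 lat 0.2469398655959098
```

Tip is 8 mm above shut. I lower it slowly until there is firm contact.

Request:
jog_arm(motion=[0,0.0004,0,0.002,0,0,0.0004,0,0.0015,0,0,0.0003,0,0.0015,0,0,0,0,0.001,0,0,0,0,0.001,0])

```text
clock: 15.02
tcp_pos: [0.4339, -0.0267, 0.2316]
eef_rot: [0.441, 3.11, -0.0]
ft_force: [-0.1, 0.1, 0.3]
finger_gap: 0.0
grasp_force: 0.4
```

Request:
jog_arm(motion=[0,0,0,0.0005,0,0,0,0,0.0005,0,0,0,0,0.0005,0,0,0,0,0,0])

```text
clock: 15.35
tcp_pos: [0.434, -0.0267, 0.2308]
eef_rot: [0.441, 3.11, -0.0]
ft_force: [-4.3, 0.9, 13.9]
finger_gap: 0.0002
grasp_force: 6.9
```

```bash
python3 lid.py
```

```text
front mm 127.94708627226791 tipZ 27.331946123592715 lat 0.2750520941522721
```

Request:
jog_arm(motion=[0,0,0,0.0003,0,0,0,0,0,0,0,0,0,-0.001,0,0,0,0,-0.003,0,0,0,0,-0.01,0])

```text
clock: 15.77
tcp_pos: [0.4337, -0.0267, 0.2435]
eef_rot: [-0.441, -3.109, -0.0]
ft_force: [-0.1, 0.7, -0.3]
finger_gap: 0.0004
grasp_force: 0.0
```

Request:
jog_arm(motion=[0,0,0,-0.03,0,0,0,0,-0.04,0,0,0,0,-0.04,0,0,0,0,-0.04,0,0,0,0,-0.03,0])

```text
clock: 16.18
tcp_pos: [0.4335, -0.0266, 0.4279]
eef_rot: [0.441, 3.107, -0.0]
ft_force: [0.4, -0.6, -0.3]
finger_gap: 0.0003
grasp_force: 0.0
```

Run:
```python
from h import *
im=r.camera("side");cv2.imwrite("pics/end.png",cv2.resize(im[100:340,150:430],(700,600)))
```

```text
(no output)
```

View pics/end.png

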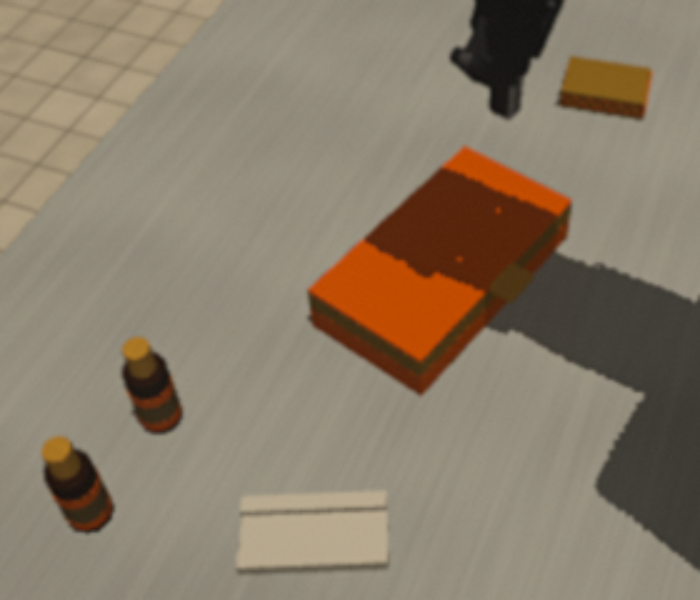

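The lid is flush on the base (tab at about (512,282)), the cradle is empty, and the standing bottles and sleeves haven't moved. I'll hand the job in.

```bash
python3 -c "
from station import r
print(r.finish_job())"
```

```text
the job is handed in; nothing more can be done
None
```

The bottle is in the middle recess with its cap towards the hinge, the lid is fully shut, the packed bottles and bystanders were left in place, and the job was handed in at about 16 s (no verdict was shown).

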